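# Nest the domed jar lids

## Task

Clear up the weighing bench: the three domed white jar lids lie hollow side up. Put the middle-sized one inside the largest and the smallest inside the middle-sized one, each sitting level in about the middle of the next, still hollow side up. Leave the largest lid where it stands and do not disturb the flat shallow cap, which is as wide as the middle-sized lid but no part of the nest.

Things in the scene. Friction and masses are not known exactly. Their poses are not given: they have to be found in the camera images.
- lid_large: largest domed lid, white plastic, 140 mm across, 30 mm high, 80 g, loose; lies on its dome, hollow side up; ribbed skirt. Origin: centre of the crown's underside (lowest point as it lies), z up out of the mouth; round, yaw is free. Inner floor 3.5 mm above the origin, flat to 20 mm from the axis, then domed up to the skirt (upper 9 mm, 133 mm across inside).
- lid_medium: middle-sized domed lid, white plastic, 68 mm across, 26 mm high, 30 g, loose; lies on its dome, hollow side up; ribbed skirt. Origin: centre of the crown's underside (lowest point as it lies), z up out of the mouth; round, yaw is free. Crown 28 mm across, inner floor 3.5 mm above the origin; skirt upright over the upper 12 mm, 62 mm across inside, can be gripped across its outside.
- lid_small: smallest domed lid, white plastic, 42 mm across, 32 mm high, 18 g, loose; lies on its dome, hollow side up; ribbed skirt. Origin: centre of the crown's underside (lowest point as it lies), z up out of the mouth; round, yaw is free. Skirt upright over the upper 14 mm, can be gripped across its outside; once nested, its rim stands 9 mm above the middle lid's: grip only the upper 8 mm.
- flat_cap: flat cap, not to be moved: white plastic, 68 mm across and only 13 mm high, lying hollow side up with a flat floor and straight ribbed sides, loose. Origin: centre of its underside, z up.

How it is judged:
At the end, for the whole second after the job is handed in: Middle lid in the largest (axes within 18 mm, crown 1 to 10 mm above the other's underside), smallest in the middle one (12 mm, same heights), all hollow side up within 11 degrees, at rest; largest lid within 30 mm, flat cap within 20 mm of its start (horizontal distance between lid_medium and lid_large below 0.018 m and z of lid_medium in the frame of lid_large between 0.001 and 0.01 m and horizontal distance between lid_small and lid_medium below 0.012 m and z of lid_small in the frame of lid_medium between 0.001 and 0.01 m and angle between each of lid_large, lid_medium, lid_small's own z axis and vertical below 0.2 rad and distance of lid_large from where it was at the start of the episode below 0.03 m and distance of flat_cap from where it was at the start of the episode below 0.02 m and linear speed of each of lid_large, lid_medium, lid_small below 0.02 m/s); the robot touches nothing.
It fails at once if the flat cap is disturbed (moved more than 20 mm) (distance of flat_cap from where it was at the start of the episode above 0.02 m).
It also fails if it takes over 58 s, if anything falls off the work surface, if the arm or the gripper's body presses on something with over 40 N, if the wrist force passes 120 N, or if a joint passes its speed limit or range.

## Robot

A 6-joint arm with a two-finger parallel gripper is mounted at the origin on the work surface. World frame = base frame: x ahead of the robot, y to its left, z up, the work surface at z = 0. Lengths are in m, angles in rad, forces in N, time in s.
With the tool pointing down it reaches from about 0.35 to 0.95 m from the base axis. Payload 17.4 kg.
Tool frame: the origin (TCP) lies midway between the tips of the shut fingers; the grasp point (between the pads) lies 19 mm behind it (manip.tcp_to_grasp is the distance from the TCP to the grasp point, in m); z points along the fingers, y is the line along which they close (so a half turn about z gives the same grasp; the last joint's range is limited). The gripper opens to 93 mm and grips with 3 to 60 N. Pads are 15 mm wide; open, the fingers measure 128 mm over their backs; the gripper's body (75 mm by 188 mm) begins 65 mm behind the grasp point.
Start: joints at [-1.291, 0.116, 1.442, -0, 1.584, -0.038], TCP at [0.211, -0.641, 0.219] pointing down, gripper open.
Joint ranges: [-2.83, 2.83], [-0.83, 2.19], [0.07, 2.5], [-1.14, 4.28], [0.01, 3], [-2.97, 2.97]. Speed limits (rad/s): [1.89, 1.89, 2.22, 3.14, 3.14, 3.14].

## Interface

Orientations are given as [roll, pitch, yaw] about the fixed x, y, z axes, in that order (R = Rz(yaw) Ry(pitch) Rx(roll)).
In Python, from rig import manip, cams, order gives the robot as it stands. The module is installed in compiled form; this text tells all that it offers.
- The arm moves only by the tool servo_tool, never from a script. Its argument "increments" is a list of rows, each a list of 2 entries, a list of its own where there are three numbers: the shift along the tool's x, y, z in mm, then the turn, a rotation vector about the tool's x, y, z in rad. A call has 1 to 10 rows; each row is the pose to reach, as a shift and turn from the pose commanded when the call began, along the tool's axes at that moment; what a row does not reach only later rows make up. A row lasts 1/10 s, in which the tool goes at most 50 mm and 8.59 degrees, less where a joint would pass 70% of its speed; a pose out of reach is approached as far as the arm can. A call with a gripper value outside its range is refused whole. "fingers" is the finger opening in mm, from 0 to 93, set as the call begins (left out, the last holds). The fingers move at their own pace and stop on an object; "squeeze" is the grip in N (left out, the last holds). Time passes only in rows, so rows that repeat a pose let the fingers close. It gives the time, the measured TCP pose, the force, the opening and the grip force at its end, in the units of the state.
- manip.get_state(): the state, without advancing time (a new reading comes with each control period).
- cams.snapshot(name): name is "scene" or "top"; returns a dict with "img" (400x640x3 uint8, blue, green, red), "depth" (400x640 float32, m along the optical axis (not along the pixel's ray), 0 where there is no reading), "mtx" (3x3 intrinsics, pixels), "extrinsics" (4x4, takes a point from world to camera coordinates). Camera axes: x right, y down, z forward; pixel columns grow to the right and rows downward; lengths in m; the calibration is good to about 2 mm. A picture is of the moment at which its call begins.
- order.job_done(): hands the job in; it is judged then, once.
The state is a dict: "t": time; "q": joint angles; "dq": joint speeds; "tau": joint torques, N m; "position": TCP position; "eef_rot": TCP orientation; "force": force on the tool from outside, world axes, zero at the start; "torque": the same for the moment, N m; "width": finger opening in m; "gripper_force": force on a finger pad.
Only numpy, scipy, OpenCV 4.12 (cv2) and the standard library are available. Lean on these libraries where they do the work, as an engineer would, in place of code of your own. Each camera call takes 0.05 s, during which the arm holds its last target. There are 200 camera calls.

## Working session

There is one attempt and no reset: what is moved stays moved. The work goes in short steps, Python scripts to look and compute and a tool call to move; the robot and the scene stay as the last step left them, time stands still between calls to the robot, and variables do not carry over. Pictures are saved under pics/ and viewed, at most 10 in all, crops included, and the job is handed in when it is done.

Besides the shell and the picture viewer there is one more tool, called by a JSON object that holds its "fn" and its "kwargs". servo_tool: Moves the arm, as the interface text tells. Its arguments: {"type":"object","properties":{"increments":{"type":"array"},"fingers":{"type":"number"},"squeeze":{"type":"number"}},"required":["increments"]}

```bash
mkdir -p pics; python3 - <<'E'
from rig import manip,cams
import numpy as np,cv2
s=manip.get_state()
print({k:np.round(v,3).tolist() for k,v in s.items()},manip.tcp_to_grasp)
for n in("scene","top"):
    d=cams.snapshot(n);cv2.imwrite(f"pics/{n}0.png",d["img"]);np.savez(f"{n}0.npz",**d)
    print(n,d["mtx"].round(1).tolist(),d["extrinsics"].round(3).tolist(),(d["depth"]>0).mean())
E
```

```text
{'t': 0.0, 'q': [-1.291, 0.116, 1.442, 0.0, 1.584, -0.038], 'dq': [0.0, -0.001, -0.001, -0.001, -0.0, -0.003], 'tau': [-0.001, -72.126, -62.261, 0.078, 0.024, -0.0], 'position': [0.211, -0.641, 0.218], 'eef_rot': [-3.14, -0.0, 0.318], 'force': [-0.054, 0.452, -0.683], 'torque': [-0.003, 0.028, -0.035], 'gripper_force': 0.0, 'width': 0.093} 0.0188
scene [[493.6, 0.0, 332.6], [0.0, 493.6, 200.1], [0.0, 0.0, 1.0]] [[0.411, 0.911, 0.013, -0.223], [0.734, -0.323, -0.598, -0.375], [-0.541, 0.256, -0.801, 1.253], [0.0, 0.0, 0.0, 1.0]] 0.9960234375
top [[520.7, 0.0, 316.9], [0.0, 520.7, 194.1], [0.0, 0.0, 1.0]] [[-0.009, -1.0, -0.005, 0.014], [-0.997, 0.01, -0.082, 0.556], [0.082, 0.004, -0.997, 1.068], [0.0, 0.0, 0.0, 1.0]] 0.9959609375
```

View pics/top0.png

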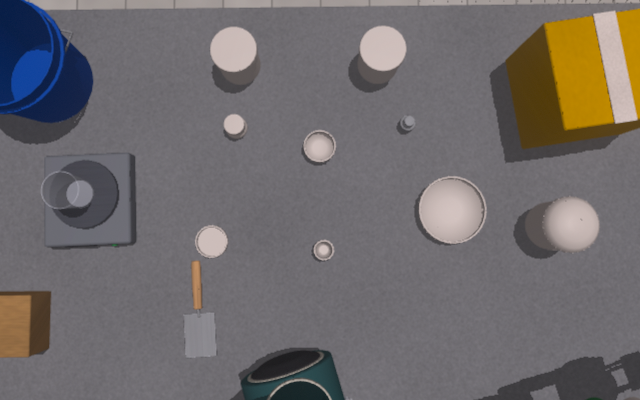

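View pics/scene0.png

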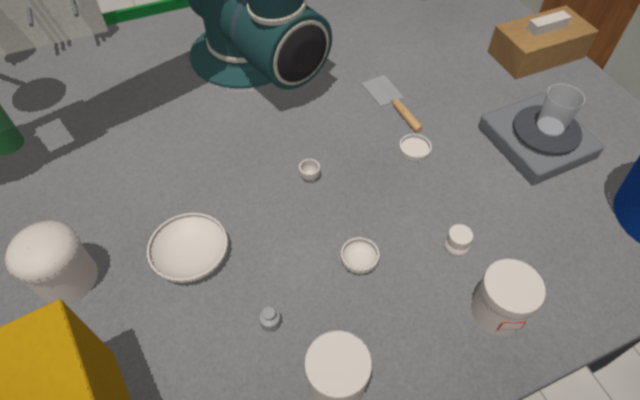

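The top view shows the medium lid at (320,146), small at (323,250), large at (452,210) and flat cap at (211,241). In the scene view they are at (360,255), (310,170), (188,248) and (416,147). Next I'll measure the rims from both depth views and triangulate.

```bash
cat >h.py <<'E'
import numpy as np,cv2
from scipy.optimize import least_squares
def cloud(d):
    v,u=np.mgrid[:400,:640];z=d["depth"];K=d["mtx"]
    p=np.stack([(u-K[0,2])/K[0,0]*z,(v-K[1,2])/K[1,1]*z,z],-1)
    E=d["extrinsics"];w=(p-E[:3,3])@E[:3,:3]; w[z==0]=np.nan; return w
def rim(d,xy,R,band=.006,search=.02):
    w=cloud(d).reshape(-1,3); r=np.hypot(*(w[:,:2]-xy).T)
    w=w[(r<R+search)]; top=np.nanpercentile(w[:,2],99); q=w[w[:,2]>top-band]
    f=least_squares(lambda c:np.hypot(*(q[:,:2]-c[:2]).T)-c[2],[*xy,R],loss="soft_l1",f_scale=.002).x
    return f,top,len(q)
def P(d): return d["mtx"]@d["extrinsics"][:3]
def tri(a,b,pa,pb):
    X=cv2.triangulatePoints(P(a),P(b),np.float64(pa),np.float64(pb)).ravel();return X[:3]/X[3]
E
python3 - <<'E'
from h import *
t,s=[dict(np.load(n+"0.npz")) for n in("top","scene")]
for n,a,b,R in[("med",(320,146),(360,252),.034),("small",(323,250),(310,167),.021),("large",(452,210),(188,247),.07),("cap",(211,241),(416,146),.034)]:
    X=tri(t,s,a,b); print(n,"tri",X.round(4))
    xy=cloud(t)[a[1],a[0],:2]
    for d in(t,s):
        f,top,k=rim(d,xy,R);print("   xyR",f.round(4),"top",top.round(4),k)
E
```

```text
med tri [0.6576 0.001  0.0254]
   xyR [0.6571 0.0032 0.0323] top 0.0281 158
   xyR [ 0.6608 -0.0013  0.0323] top 0.0271 265
small tri [ 0.4395 -0.0034  0.0258]
   xyR [ 0.4395 -0.0033  0.0196] top 0.0338 93
   xyR [ 0.4429 -0.0074  0.0196] top 0.033 123
large tri [ 0.5201 -0.2746  0.0188]
   xyR [ 0.5201 -0.2706  0.0679] top 0.0325 401
   xyR [ 0.5237 -0.2751  0.0679] top 0.0313 634
cap tri [0.4602 0.2333 0.0062]
   xyR [0.4586 0.2327 0.0328] top 0.0166 167
   xyR [0.4602 0.2297 0.0339] top 0.0161 180
```

{"fn": "servo_tool", "kwargs": {"increments": [[[15,-12,0],[0,0,0.03]],[[45,-36,0],[0,0,0.08]],[[80,-65,0],[0,0,0.13]],[[120,-95,0],[0,0,0.18]],[[160,-128,0],[0,0,0.22]],[[195,-157,0],[0,0,0.26]],[[230,-185,0],[0,0,0.29]],[[255,-205,0],[0,0,0.31]],[[270,-217,0],[0,0,0.318]],[[270,-217,0],[0,0,0.318]]], "fingers": 93, "squeeze": 8}}

```text
t: 1.1
position: [0.4006, -0.349, 0.2186]
eef_rot: [-3.141, -0.0, 0.002]
force: [0.3, -0.1, -0.5]
width: 0.093
gripper_force: 0.0
```

{"fn": "servo_tool", "kwargs": {"increments": [[[20,-27,0],[0,0,0]],[[46,-62,5],[0,0,0]],[[74,-100,15],[0,0,0]],[[102,-138,30],[0,0,0]],[[130,-176,45],[0,0,0]],[[158,-214,60],[0,0,0]],[[186,-252,75],[0,0,0]],[[214,-290,90],[0,0,0]],[[240,-325,105],[0,0,0]],[[258,-350,118],[0,0,0]]]}}

```text
t: 2.1
position: [0.6587, 0.0005, 0.0992]
eef_rot: [-3.142, 0.001, 0.001]
force: [0.6, -0.6, -0.2]
width: 0.0935
gripper_force: 0.0
```

{"fn": "servo_tool", "kwargs": {"increments": [[[0,0,0],[0,0,0]],[[0,0,0],[0,0,0]]]}}

```text
t: 2.3
position: [0.6576, -0.0013, 0.0998]
eef_rot: [3.141, 0.002, 0.0]
force: [-0.6, -0.2, -0.4]
width: 0.0931
gripper_force: 0.0
```

```bash
cat >crop.py <<'E'
import sys;from rig import cams;import numpy as np,cv2
o=[]
tag,tx,ty,sx,sy=sys.argv[1],*map(int,sys.argv[2:])
for n,x,y in(("top",tx,ty),("scene",sx,sy)):
    d=cams.snapshot(n);np.savez(f"{n}_{tag}.npz",**d)
    o.append(cv2.resize(d["img"][y-50:y+50,x-50:x+50],(400,400),interpolation=cv2.INTER_CUBIC))
cv2.imwrite(f"pics/{tag}.png",np.hstack(o))
E
python3 crop.py med 320 146 360 240
```

```text
(no output)
```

View pics/med.png

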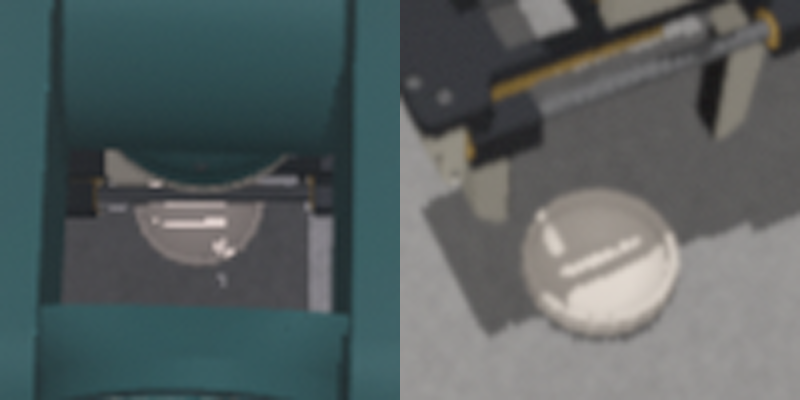

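The scene crop shows the fingers (tips about (505,215) and (720,135)) on either side of the medium lid at (600,260). I'll lower and grip.

{"fn": "servo_tool", "kwargs": {"increments": [[[0,0,12],[0,0,0]],[[0,0,30],[0,0,0]],[[0,0,50],[0,0,0]],[[0,0,65],[0,0,0]],[[0,0,75],[0,0,0]],[[0,0,80],[0,0,0]],[[0,0,82],[0,0,0]],[[0,0,82],[0,0,0]]]}}

```text
t: 3.2
position: [0.6579, -0.0008, 0.0189]
eef_rot: [3.142, -0.0, -0.0]
force: [0.4, 0.8, 0.1]
width: 0.093
gripper_force: 0.0
```

{"fn": "servo_tool", "kwargs": {"increments": [[[0,0,0],[0,0,0]],[[0,0,0],[0,0,0]],[[0,0,0],[0,0,0]],[[0,0,0],[0,0,0]],[[0,0,0],[0,0,0]],[[0,0,0],[0,0,0]],[[0,0,0],[0,0,0]],[[0,0,0],[0,0,0]]], "fingers": 50, "squeeze": 8}}

```text
t: 4.0
position: [0.6578, -0.0007, 0.019]
eef_rot: [-3.142, -0.0, -0.0]
force: [-0.7, 1.0, 4.4]
width: 0.0684
gripper_force: 8.0
```

{"fn": "servo_tool", "kwargs": {"increments": [[[0,0,-5],[0,0,0]],[[0,0,-15],[0,0,0]],[[0,0,-30],[0,0,0]],[[0,0,-45],[0,0,0]],[[0,0,-60],[0,0,0]],[[0,0,-73],[0,0,0]],[[0,0,-80],[0,0,0]],[[0,0,-80],[0,0,0]],[[0,0,-80],[0,0,0]]]}}

```text
t: 4.9
position: [0.6575, -0.0007, 0.0982]
eef_rot: [-3.142, 0.0, -0.0]
force: [0.2, 0.1, -0.3]
width: 0.0683
gripper_force: 8.0
```

```bash
python3 crop.py med2 320 146 360 225; python3 -c "
from rig import manip;s=manip.get_state();print(s['position'],s['eef_rot'],s['width'],s['gripper_force'])"
```

```text
[ 0.65729753 -0.00074286  0.09774724] [-3.14151891e+00  1.24687748e-03 -2.09593218e-04] 0.0682468913005452 7.9998929891735315
```

View pics/med2.png

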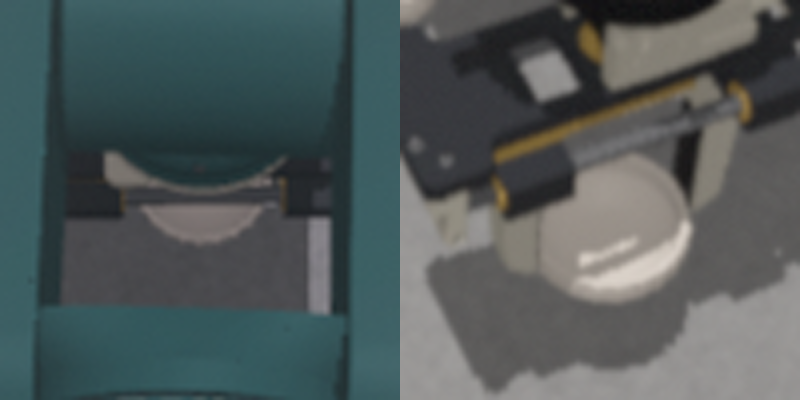

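The lid is held between the fingers, at about (610,225) in the scene crop. It may have pivoted about the closing axis, so I'll check tilt from the depth.

```bash
python3 - <<'E'
from h import *
for n in("scene","top"):
    d=dict(np.load(n+"_med2.npz"));w=cloud(d)
    m=(abs(w[...,0]-.66)<.045)&(abs(w[...,1])<.03)&(w[...,2]>.05)&(w[...,2]<.125)
    q=w[m];print(n,len(q))
    for a in np.arange(.62,.70,.005):
        k=q[(q[:,0]>=a)&(q[:,0]<a+.005)&(abs(q[:,1])<.008)]
        if len(k):print(a.round(3),np.percentile(k[:,2],[0,50,100]).round(3),len(k))
E
```

```text
scene 1006
0.625 [0.09  0.092 0.095] 8
0.63 [0.085 0.089 0.094] 22
0.635 [0.083 0.086 0.088] 31
0.64 [0.079 0.083 0.086] 28
0.645 [0.08  0.083 0.087] 24
0.65 [0.08  0.083 0.084] 24
0.655 [0.079 0.082 0.084] 23
0.66 [0.08  0.082 0.084] 26
0.665 [0.081 0.083 0.085] 22
0.67 [0.08  0.083 0.084] 24
0.675 [0.08  0.083 0.085] 16
0.685 [0.103 0.104 0.105] 4
0.69 [0.092 0.101 0.106] 41
top 228
0.62 [0.101 0.105 0.111] 10
0.625 [0.09  0.102 0.107] 13
0.63 [0.085 0.088 0.091] 17
0.635 [0.081 0.084 0.088] 16
0.64 [0.082 0.084 0.087] 16
0.645 [0.082 0.082 0.082] 1
```

The inner floor reads flat at 0.083 m from x 0.645 to 0.675, so the lid is held level. I'll carry it to the large lid.

{"fn": "servo_tool", "kwargs": {"increments": [[[-5,10,0],[0,0,0]],[[-17,34,0],[0,0,0]],[[-33,66,0],[0,0,0]],[[-51,102,0],[0,0,0]],[[-69,138,0],[0,0,0]],[[-87,174,0],[0,0,0]],[[-105,210,0],[0,0,0]],[[-121,242,0],[0,0,0]],[[-132,264,0],[0,0,0]],[[-136,272,0],[0,0,0]]]}}

```text
t: 6.0
position: [0.52, -0.2748, 0.0983]
eef_rot: [3.142, 0.001, -0.002]
force: [0.5, 1.3, -1.3]
width: 0.0686
gripper_force: 8.0
```

{"fn": "servo_tool", "kwargs": {"increments": [[[0,0,0],[0,0,0]],[[0,0,10],[0,0,0]],[[0,0,25],[0,0,0]],[[0,0,40],[0,0,0]],[[0,0,50],[0,0,0]],[[0,0,57],[0,0,0]],[[0,0,62],[0,0,0]],[[0,0,66],[0,0,0]],[[0,0,68],[0,0,0]],[[0,0,68],[0,0,0]]]}}

```text
t: 7.0
position: [0.5216, -0.2728, 0.0307]
eef_rot: [3.142, -0.0, -0.0]
force: [0.3, -0.9, 0.2]
width: 0.0681
gripper_force: 8.0
```

{"fn": "servo_tool", "kwargs": {"increments": [[[0,0,2],[0,0,0]],[[0,0,4],[0,0,0]],[[0,0,6],[0,0,0]],[[0,0,7],[0,0,0]],[[0,0,7],[0,0,0]]]}}

```text
t: 7.5
position: [0.5215, -0.2727, 0.0235]
eef_rot: [-3.141, 0.0, -0.0]
force: [0.1, -0.8, -0.3]
width: 0.0684
gripper_force: 8.0
```

```bash
python3 crop.py lg 452 200 190 240
```

```text
(no output)
```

View pics/lg.png

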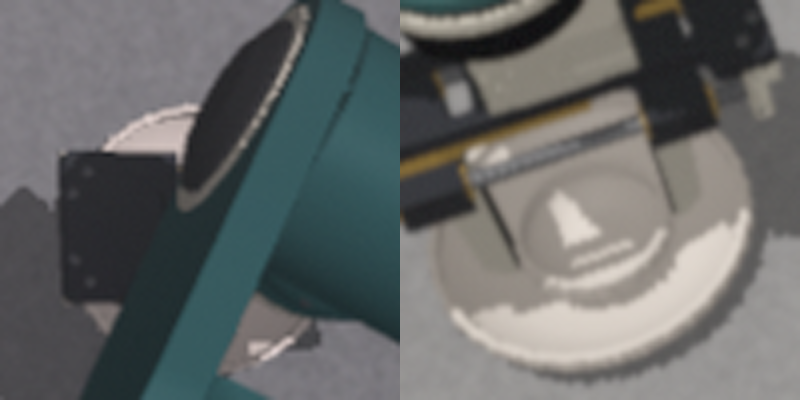

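The scene crop shows the medium lid at about (600,230) inside the large one, with both fingers inside the large rim. I'll lower 1 mm, open a little and retreat.

{"fn": "servo_tool", "kwargs": {"increments": [[[0,0,1],[0,0,0]],[[0,0,1],[0,0,0]]]}}

```text
t: 7.8
position: [0.5216, -0.2727, 0.0226]
eef_rot: [-3.142, 0.0, -0.0]
force: [0.1, 0.4, -0.6]
width: 0.0684
gripper_force: 8.0
```

{"fn": "servo_tool", "kwargs": {"increments": [[[0,0,0],[0,0,0]],[[0,0,0],[0,0,0]],[[0,0,0],[0,0,0]],[[0,0,0],[0,0,0]],[[0,0,-5],[0,0,0]],[[0,0,-15],[0,0,0]],[[0,0,-35],[0,0,0]],[[0,0,-55],[0,0,0]],[[0,0,-70],[0,0,0]],[[0,0,-76],[0,0,0]]], "fingers": 76}}

```text
t: 8.8
position: [0.5222, -0.2731, 0.1009]
eef_rot: [3.14, -0.002, -0.0]
force: [0.2, -0.8, -0.1]
width: 0.076
gripper_force: 0.0
```

{"fn": "servo_tool", "kwargs": {"increments": [[[-4,-13,0],[0,0,0]],[[-13,-42,0],[0,0,0]],[[-23,-76,0],[0,0,0]],[[-34,-112,0],[0,0,0]],[[-45,-148,0],[0,0,0]],[[-56,-184,0],[0,0,0]],[[-66,-217,0],[0,0,0]],[[-74,-244,0],[0,0,0]],[[-79,-261,0],[0,0,0]],[[-81,-266,0],[0,0,0]]]}}

```text
t: 9.8
position: [0.4395, -0.005, 0.0977]
eef_rot: [-3.141, 0.001, 0.002]
force: [0.5, -1.0, -0.1]
width: 0.076
gripper_force: 0.0
```

{"fn": "servo_tool", "kwargs": {"increments": [[[0,0,0],[0,0,0]],[[0,0,0],[0,0,0]],[[0,0,0],[0,0,0]]]}}

```text
t: 10.1
position: [0.4407, -0.0074, 0.0984]
eef_rot: [3.142, 0.0, -0.001]
force: [0.7, 0.2, 0.0]
width: 0.0758
gripper_force: 0.0
```

```bash
python3 crop.py nest1 452 210 190 240; python3 - <<'E'
from h import *
from rig import manip
for n in("top","scene"):
    d=dict(np.load(n+"_nest1.npz"));f,top,k=rim(d,(.5215,-.273),.07);print(n,"large",f.round(4),top.round(4),k)
    w=cloud(d).reshape(-1,3);r=np.hypot(*(w[:,:2]-(.5215,-.273)).T)
    q=w[(r<.045)&(w[:,2]>.0255)]
    f=least_squares(lambda c:np.hypot(*(q[:,:2]-c[:2]).T)-c[2],[.5215,-.273,.034],loss="soft_l1",f_scale=.002).x
    C=np.c_[q[:,:2]-f[:2],np.ones(len(q))];print(n,"med",f.round(4),len(q),"plane",np.linalg.lstsq(C,q[:,2],rcond=None)[0].round(3))
print(manip.get_state()["position"])
E
```

```text
top large [ 0.5201 -0.2708  0.0669] 0.0328 534
top med [ 0.5212 -0.27    0.0324] 166 plane [0.008 0.001 0.03 ]
scene large [ 0.5237 -0.2751  0.0666] 0.0315 868
scene med [ 0.5246 -0.2744  0.0323] 256 plane [-0.001  0.     0.029]
[ 0.44073939 -0.00730092  0.09849317]
```

View pics/nest1.png

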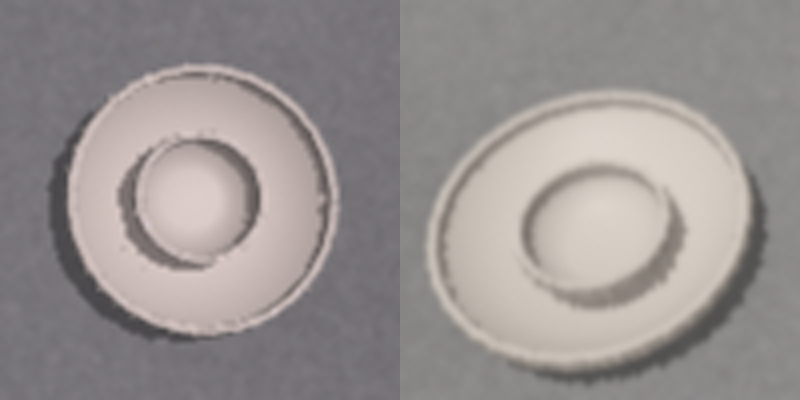

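The medium lid is level and about 1.3 mm off centre (top crop (197,200) within the large at (205,200)). Now the small one.

{"fn": "servo_tool", "kwargs": {"increments": [[[0,0,10],[0,0,0]],[[0,0,25],[0,0,0]],[[0,0,42],[0,0,0]],[[0,0,57],[0,0,0]],[[0,0,67],[0,0,0]],[[0,0,72],[0,0,0]],[[0,0,73],[0,0,0]],[[0,0,73],[0,0,0]]]}}

```text
t: 11.0
position: [0.4408, -0.0067, 0.0259]
eef_rot: [3.142, -0.0, -0.0]
force: [-0.9, 0.9, 0.7]
width: 0.076
gripper_force: 0.0
```

{"fn": "servo_tool", "kwargs": {"increments": [[[0,0,0],[0,0,0]],[[0,0,0],[0,0,0]],[[0,0,0],[0,0,0]],[[0,0,0],[0,0,0]],[[0,0,0],[0,0,0]],[[0,0,0],[0,0,0]],[[0,0,0],[0,0,0]],[[0,0,0],[0,0,0]],[[0,0,0],[0,0,0]],[[0,0,0],[0,0,0]]], "fingers": 30, "squeeze": 8}}

```text
t: 12.0
position: [0.4407, -0.0067, 0.0257]
eef_rot: [-3.142, -0.0, -0.0]
force: [0.1, -0.2, 1.9]
width: 0.0406
gripper_force: 8.0
```

{"fn": "servo_tool", "kwargs": {"increments": [[[0,0,-5],[0,0,0]],[[0,0,-15],[0,0,0]],[[0,0,-30],[0,0,0]],[[0,0,-45],[0,0,0]],[[0,0,-60],[0,0,0]],[[0,0,-73],[0,0,0]],[[0,0,-80],[0,0,0]],[[0,0,-80],[0,0,0]],[[0,0,-80],[0,0,0]]]}}

```text
t: 12.9
position: [0.4405, -0.0067, 0.1053]
eef_rot: [-3.142, 0.0, -0.0]
force: [0.5, -0.1, -0.2]
width: 0.0408
gripper_force: 8.0
```

```bash
python3 crop.py sm 323 250 310 145; python3 - <<'E'
from h import *
from rig import manip
s=manip.get_state();print(s["position"],s["width"],s["gripper_force"])
for n in("top","scene"):
    d=dict(np.load(n+"_sm.npz"));q=cloud(d).reshape(-1,3)
    for a in np.arange(.415,.47,.004):
        k=q[(q[:,0]>=a)&(q[:,0]<a+.004)&(abs(q[:,1]+.0065)<.008)&(q[:,2]>.05)&(q[:,2]<.13)]
        if len(k):print(n,a.round(3),np.percentile(k[:,2],[0,50,100]).round(3),len(k))
E
```

```text
[ 0.44033706 -0.0067051   0.10491983] 0.04091536499872902 7.999132869299501
scene 0.419 [0.094 0.108 0.111] 13
scene 0.423 [0.085 0.1   0.112] 65
scene 0.427 [0.082 0.088 0.11 ] 29
scene 0.431 [0.083 0.085 0.092] 11
scene 0.435 [0.085 0.085 0.085] 1
scene 0.455 [0.084 0.088 0.111] 9
scene 0.459 [0.089 0.103 0.113] 48
scene 0.463 [0.098 0.106 0.11 ] 11
```

View pics/sm.png

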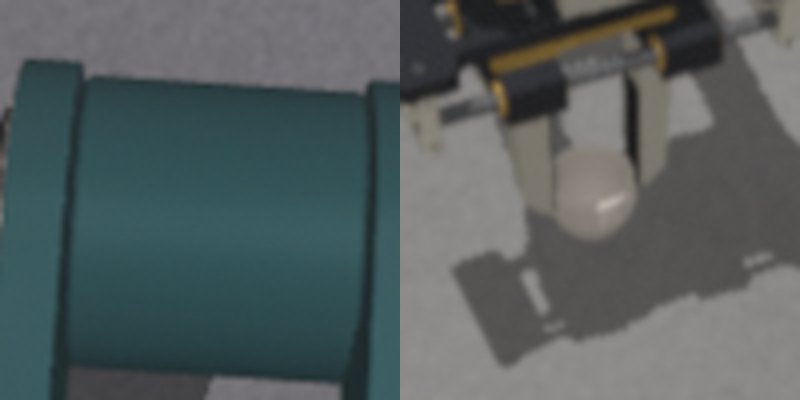

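The small lid is held upright at about (595,195) in the scene crop. Its rim reads about 0.111 on both sides and its floor 0.085, so it is level. I'll carry it to the medium lid.

{"fn": "servo_tool", "kwargs": {"increments": [[[3,10,0],[0,0,0]],[[10,33,0],[0,0,0]],[[20,65,0],[0,0,0]],[[30,100,0],[0,0,0]],[[41,135,0],[0,0,0]],[[52,170,0],[0,0,0]],[[62,205,0],[0,0,0]],[[72,237,0],[0,0,0]],[[79,258,0],[0,0,0]],[[81,266,0],[0,0,0]]]}}

```text
t: 14.0
position: [0.5215, -0.2751, 0.1047]
eef_rot: [-3.141, 0.001, -0.002]
force: [-0.2, 0.1, -0.2]
width: 0.0409
gripper_force: 8.0
```

{"fn": "servo_tool", "kwargs": {"increments": [[[0,0,0],[0,0,0]],[[0,0,0],[0,0,0]],[[0,0,10],[0,0,0]],[[0,0,25],[0,0,0]],[[0,0,40],[0,0,0]],[[0,0,50],[0,0,0]],[[0,0,57],[0,0,0]],[[0,0,62],[0,0,0]],[[0,0,65],[0,0,0]],[[0,0,65],[0,0,0]]]}}

```text
t: 15.0
position: [0.5216, -0.2728, 0.0405]
eef_rot: [-3.142, 0.0, -0.0]
force: [-0.0, 0.4, -0.4]
width: 0.0406
gripper_force: 8.0
```

{"fn": "servo_tool", "kwargs": {"increments": [[[0,0,2],[0,0,0]],[[0,0,4],[0,0,0]],[[0,0,6],[0,0,0]],[[0,0,6],[0,0,0]],[[0,0,6],[0,0,0]]]}}

```text
t: 15.5
position: [0.5216, -0.2727, 0.0347]
eef_rot: [-3.142, 0.0, -0.0]
force: [0.9, -0.0, 0.1]
width: 0.0405
gripper_force: 8.0
```

{"fn": "servo_tool", "kwargs": {"increments": [[[0,0,1],[0,0,0]],[[0,0,1.5],[0,0,0]],[[0,0,1.5],[0,0,0]]]}}

```text
t: 15.8
position: [0.5216, -0.2727, 0.0331]
eef_rot: [-3.142, 0.0, -0.0]
force: [0.5, 0.3, 0.7]
width: 0.0408
gripper_force: 8.0
```

{"fn": "servo_tool", "kwargs": {"increments": [[[0,0,0],[0,0,0]],[[0,0,0],[0,0,0]],[[0,0,0],[0,0,0]],[[0,0,0],[0,0,0]],[[0,0,-5],[0,0,0]],[[0,0,-15],[0,0,0]],[[0,0,-35],[0,0,0]],[[0,0,-55],[0,0,0]],[[0,0,-70],[0,0,0]],[[0,0,-76],[0,0,0]]], "fingers": 56}}

```text
t: 16.8
position: [0.5222, -0.2731, 0.1114]
eef_rot: [3.14, -0.002, -0.0]
force: [-0.9, 0.4, 0.1]
width: 0.056
gripper_force: 0.0
```

{"fn": "servo_tool", "kwargs": {"increments": [[[-4,-13,0],[0,0,0]],[[-13,-42,0],[0,0,0]],[[-23,-76,0],[0,0,0]],[[-34,-112,0],[0,0,0]],[[-45,-148,0],[0,0,0]],[[-56,-184,0],[0,0,0]],[[-66,-217,0],[0,0,0]],[[-74,-244,0],[0,0,0]],[[-79,-261,0],[0,0,0]],[[-81,-266,0],[0,0,0]]]}}

```text
t: 17.8
position: [0.4395, -0.0049, 0.1082]
eef_rot: [-3.141, 0.001, 0.002]
force: [0.8, -1.2, -0.0]
width: 0.0559
gripper_force: 0.0
```

{"fn": "servo_tool", "kwargs": {"increments": [[[0,0,0],[0,0,0]],[[0,0,0],[0,0,0]],[[0,0,0],[0,0,0]]]}}

```text
t: 18.1
position: [0.4407, -0.0074, 0.1089]
eef_rot: [3.142, 0.0, -0.001]
force: [0.2, -0.2, 1.1]
width: 0.056
gripper_force: 0.0
```

```bash
python3 crop.py nest2 452 210 190 240; python3 - <<'E'
from h import *
for n in("top","scene"):
    d=dict(np.load(n+"_nest2.npz"));f,top,k=rim(d,(.5225,-.273),.021,.006,.0);print(n,"small",f.round(4),top.round(4),k)
    w=cloud(d).reshape(-1,3);r=np.hypot(*(w[:,:2]-f[:2]).T);q=w[(r<.026)&(w[:,2]>.033)]
    C=np.c_[q[:,:2]-f[:2],np.ones(len(q))];print("plane",np.linalg.lstsq(C,q[:,2],rcond=None)[0].round(3))
    q=w[(r<.045)&(r>.027)&(w[:,2]>.0255)]
    print("med",least_squares(lambda c:np.hypot(*(q[:,:2]-c[:2]).T)-c[2],[.5215,-.273,.034],loss="soft_l1",f_scale=.002).x.round(4))
E
```

```text
top small [ 0.5209 -0.2706  0.0188] 0.0423 57
plane [-0.003 -0.002  0.038]
med [ 0.5212 -0.27    0.0324]
scene small [ 0.5234 -0.2737  0.0189] 0.041 129
plane [-0.009 -0.012  0.038]
med [ 0.5245 -0.2744  0.0324]
```

View pics/nest2.png

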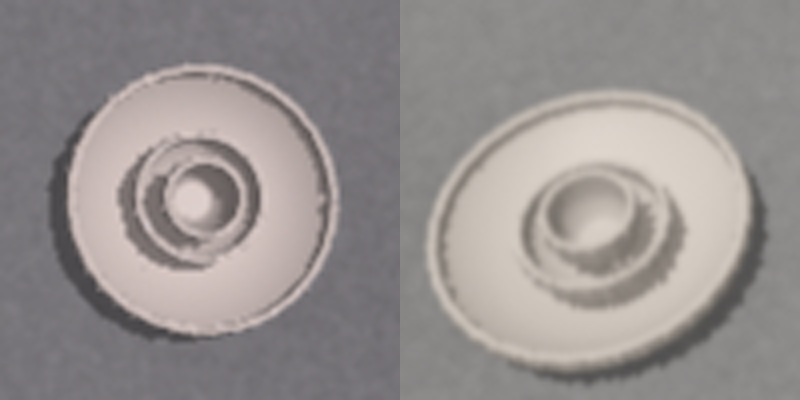

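The small lid sits level and centred at (202,200) in the medium lid at (197,200) in the top crop. The flat cap was never approached. Handing in.

```bash
python3 -c "
from rig import order;print(order.job_done())"
```

```text
the job is handed in; nothing more can be done
None
```

The nest is done and handed in at about 18 s: small lid in medium, medium in large, each level and within about 2 mm of centre by the camera check, with the flat cap never approached; the hand-in returned no verdict.

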